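# Turn the card terminal to the customer and point out where to tap

## Robot

A 6-joint arm with a two-finger parallel gripper is mounted at the origin on the work surface. World frame = base frame: x ahead of the robot, y to its left, z up, the work surface at z = 0. Lengths are in m, angles in degrees, forces in N, time in s.
With the tool pointing down it reaches from about 0.375 to 0.9 m from the base axis. Payload 3.1 kg.
Tool frame: the origin (TCP) lies between the finger pads, 19 mm behind the fingertips; this is the grasp point; z points along the fingers, y is the line along which they close (so a half turn about z gives the same grasp; the last joint's range is limited). The gripper opens to 87 mm and grips with 3 to 60 N. Pads are 19 mm wide; open, the fingers measure 117 mm over their backs; the gripper's body (75 mm by 190 mm) begins 51 mm behind the grasp point.
Start: joints at [62.481, 30.224, 82.088, -0, 67.689, -10.227], TCP at [0.186, 0.597, 0.241] pointing down, gripper open.
Joint ranges: [-176.69, 176.69], [-43.24, 126.21], [12.49, 139.97], [-82, 262], [0, 151.66], [-163.58, 163.58]. Speed limits (degrees/s): [159.86, 159.86, 180, 180, 180, 180].

## Interface

Orientations are given as [roll, pitch, yaw] about the fixed x, y, z axes, in that order (R = Rz(yaw) Ry(pitch) Rx(roll)).
In Python, from workcell import * gives the robot as it stands. The module is installed in compiled form; this text tells all that it offers.
- The arm moves only by the tool jog_arm, never from a script. Its argument "moves" is text: rows parted by semicolons, each of 7 numbers parted by spaces: the shift along the tool's x, y, z in units of 0.15 m (1.0 is 0.15 m), then the turn, a rotation vector about the tool's x, y, z in units of pi rad (1.0 is pi rad), then the finger opening in mm, from 0 to 87. A call has 1 to 5 rows; each row shifts and turns the commanded pose from where the row before left it, along the tool's axes as they then stand; what a row does not reach is not made up. A row lasts 1/10 s, in which the tool goes at most 50 mm and 8.59 degrees, less where a joint would pass 70% of its speed; a pose out of reach is approached as far as the arm can. A call with a number of a shift or a turn outside -1 to 1 is refused whole. A call with a gripper value outside its range is refused whole. The fingers move at their own pace and stop on an object; the grip force is fixed at half the most. Time passes only in rows, so rows that do not move let the fingers close. It gives the time, the measured TCP pose, the force, the opening and the grip force at its end, in the units of the state.
- observe(): the state, without advancing time (a new reading comes with each control period).
- camera(name): name is "scene" or "top" or "wrist"; returns a dict with "frame" (480x640x3 uint8, blue, green, red), "z_map" (480x640 float32, m along the optical axis (not along the pixel's ray), 0 where there is no reading), "K" (3x3 intrinsics, pixels), "eye" and "orientation" of the camera in the world. Camera axes: x right, y down, z forward; pixel columns grow to the right and rows downward; lengths in m; the calibration is good to about 2 mm. The wrist camera is an equidistant fisheye: a pixel r from the principal point sees the ray r / f radians off the axis. A picture is of the moment at which its call begins.
- finish_job(): hands the job in; it is judged then, once.
The state is a dict: "t": time; "joints": joint angles; "qd": joint speeds; "joint_efforts": joint torques, N m; "tool_pos": TCP position; "tool_rot": TCP orientation; "ft_force": force on the tool from outside, world axes, zero at the start; "moment": the same for the moment, N m; "width": finger opening in m; "finger_force": force on a finger pad.
Only numpy, scipy, OpenCV 4.12 (cv2) and the standard library are available. Lean on these libraries where they do the work, as an engineer would, in place of code of your own. Each camera call takes 0.05 s, during which the arm holds its last target. There are 200 camera calls.

## Task

The price is keyed in, and the card terminal on the laundry counter still faces your side: with closed fingers gently push it round on its swivel stand until it squarely faces the customer, who stands across the counter opposite you, and leave it so. Then show the customer where to tap: hold your closed fingertips about a finger's breadth above the middle of the contactless pad at the head of the terminal for two seconds, never touching the pad, and finally draw your hand back well clear of the terminal, more than a hand's length. Only push and point: grip nothing, and leave the bell, dish, bottle and carton where they stand.

Things in the scene. Friction and masses are not known exactly. Their poses are not given: they have to be found in the camera images.
- stand: Dark steel swivel stand screwed to the counter: round foot 170 mm across and 14 mm high, upright post 32 mm thick. Origin at the middle of the underside of the foot, on the counter; the swivel axis is the vertical through it. Its x axis points straight across the counter to the customer (world +x), z up.
- terminal (a joint): Turn of the terminal on its stand about the vertical, rad, growing anticlockwise from above. At 0, and again at 6.28, its keypad end points to the customer (world +x): it faces the customer; at 3.14 it faces the robot. Starts between 2.3 and 3.98; may be turned either way; stops at -0.6 and 6.9. Stiff (0.12 N m of friction, about 2 N at the head); stays where it is left.
- terminal_middle (a point): Middle of the upper face of the black card terminal, on the swivel axis, 156 mm above the counter. The terminal is 200 mm long, 84 mm wide, 30 mm thick. Its face slopes 0.35 rad down to the keypad end: 190 mm above the counter at the head end, 122 mm at the keypad end. From the head end: contactless pad, lit screen, 12 small keys, card slot. x axis level, towards the keypad end.
- terminal_head (a point): Middle of the head's flanks (level with them, inside the head): 65 mm from the swivel axis, 156 mm above the counter. The flanks, 42 mm to either side of it (40 mm at the paper-roll bay below), are upright: good to push on. The head is 54 mm thick, from the upper face to the bottom of the bay, and the bay runs from 28 to 98 mm from the middle.
- reader (a point): Contactless pad on the head of the terminal: grey rounded plate, 46 mm along the terminal by 64 mm across, 3 mm proud of the face, with three small white curved waves. Turns with the terminal. Origin: middle of its upper face, 61 mm level distance from the swivel axis, 181 mm above the counter. x runs down the face to the keypad, y across, z out of the face. Screen middle: 63 mm down the face.
- terminal_keypad (a point): Middle of the keypad on the terminal's upper face, 54 mm level distance from the swivel axis, on the far side of it from the pad; 137 mm above the counter.
- bell: Steel desk bell, 86 mm across, 57 mm high, loose; origin at the middle of its underside. To be left alone.
- dish: Shallow round steel change dish, 110 mm across, 26 mm high, loose; origin at the middle of its underside. To be left alone.
- bottle: White bottle of fabric softener, 68 mm across, 190 mm high, loose; origin at the middle of its underside. To be left alone.
- carton: Cardboard carton of dryer sheets, 60 x 115 x 85 mm high, loose; origin at the middle of its underside. To be left alone.
There are look-alikes about, which are no part of the job. Several things have the shape of the stand; the one meant has the colours described above.

How it is judged:
By the outcome, as a careful person would: the job done as asked, in the order asked, and still so for the second after the job is handed in, with the robot touching nothing.
It also fails if it takes over 58 s, if anything falls off the work surface, if the arm or the gripper's body presses on something with over 40 N, if the wrist force passes 120 N, or if a joint passes its speed limit or range.

## Working session

There is one attempt and no reset: what is moved stays moved. The work goes in short steps, Python scripts to look and compute and a tool call to move; the robot and the scene stay as the last step left them, time stands still between calls to the robot, and variables do not carry over. Pictures are saved under pics/ and viewed, at most 10 in all, crops included, and the job is handed in when it is done.

Besides the shell and the picture viewer there is one more tool, called after ">>>" as name(argument=value, ...) on one line, values as JSON. jog_arm: Moves the arm, as the interface text tells. Its arguments: {"type":"object","properties":{"moves":{"type":"string"}},"required":["moves"]}

```bash
mkdir -p pics
python3 - <<'E'
from workcell import *
import cv2,numpy as np
s=observe();print({k:np.round(v,3) for k,v in s.items()})
for n in("top","scene"):
    c=camera(n);cv2.imwrite(f"pics/{n}1.png",c["frame"]);np.savez(f"{n}1.npz",**c)
    print(n,c["K"],c["eye"],c["orientation"])
E
```

```text
{'t': np.float64(0.0), 'joints': array([ 6.2482e+01,  3.0279e+01,  8.2156e+01, -1.0000e-03,  6.7686e+01,
       -1.0227e+01]), 'qd': array([ 0.062,  0.081, -0.068, -0.002,  0.067, -0.011]), 'joint_efforts': array([  0.   , -44.004, -17.659,   0.063,   0.058,  -0.   ]), 'tool_pos': array([0.185, 0.596, 0.24 ]), 'tool_rot': array([-1.79880e+02, -2.10000e-02,  1.62709e+02]), 'ft_force': array([-0.243, -0.019,  0.481]), 'moment': array([ 0.003,  0.054, -0.001]), 'finger_force': np.float64(0.0), 'width': np.float64(0.087)}
top [[529.16982093   0.         320.99426277]
 [  0.         529.16982093 244.19885204]
 [  0.           0.           1.        ]] [0.43037369 0.05592408 1.35683003] [-172.25482061   -0.20045552  -91.73921941]
scene [[611.77872475   0.         327.06231741]
 [  0.         611.77872475 242.20136763]
 [  0.           0.           1.        ]] [ 1.3321065  -0.50856391  1.35181895] [-143.43780858    0.20980664   52.24257428]
```

View pics/top1.png

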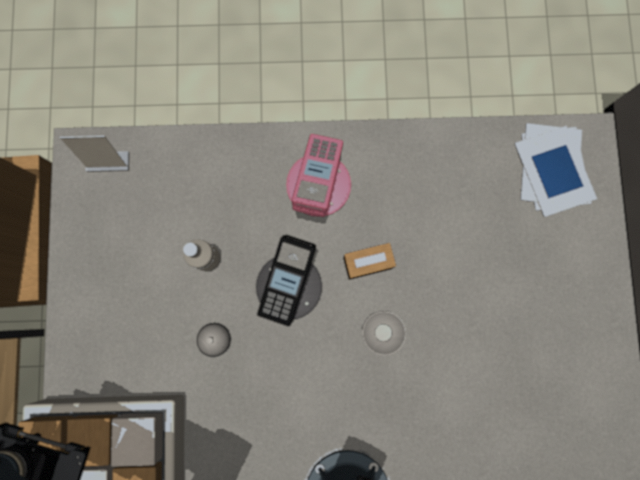

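View pics/scene1.png

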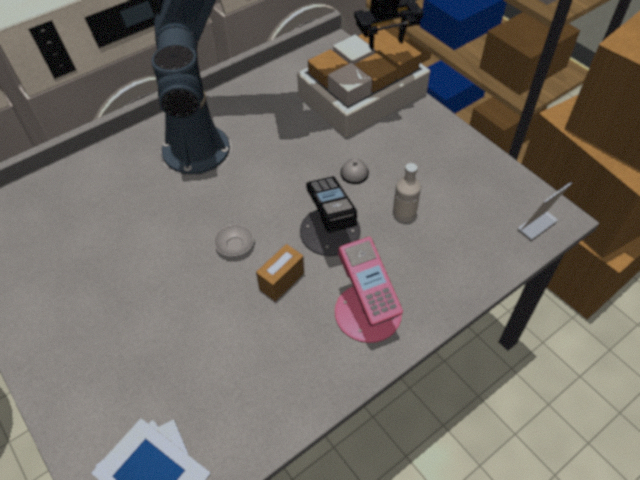

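The top view shows the black terminal at about (287,280). Its head with the grey pad is at (295,255) and the keypad at (277,305), so it faces the robot. The pink look-alike is at (318,180), bottle (198,252), bell (213,340), dish (384,332) and carton (370,260).

```bash
cat > h.py <<'E'
import numpy as np,cv2
from scipy.spatial.transform import Rotation as R
def rot(o): return R.from_euler('xyz',o,degrees=True).as_matrix()
def cloud(c):
    v,u=np.mgrid[:480,:640]; z=c["z_map"]; K=c["K"]
    p=np.stack([(u-K[0,2])/K[0,0]*z,(v-K[1,2])/K[1,1]*z,z],-1)
    return p@rot(c["orientation"]).T+np.array(c["eye"])
def terminal(c,S=None,verbose=True):
    P=cloud(c); f=c["frame"].astype(int)
    S0=np.array([0.354,0.14]) if S is None else S
    near=np.hypot(P[...,0]-S0[0],P[...,1]-S0[1])<.13
    pink=(f[...,2]-f[...,1])>40
    m=near&(P[...,2]>.10)&(P[...,2]<.2)&~pink&(c["z_map"]>0)
    k,l,st,_=cv2.connectedComponentsWithStats(m.astype(np.uint8)); m=l==1+np.argmax(st[1:,4])
    q=P[m]
    # fit plane z=a x+b y+c on the upper face; gradient points to head
    w=np.ones(len(q),bool)
    for _ in range(6):
        A=np.c_[q[:,:2],np.ones(len(q))]; co=np.linalg.lstsq(A[w],q[w,2],rcond=None)[0]; r=q[:,2]-A@co; w=abs(r)<.006
    rect=cv2.minAreaRect((q[w,:2]*1000).astype(np.float32))
    kd=-co[:2]; b=cv2.boxPoints(rect); e=[b[1]-b[0],b[2]-b[1]]; L=max(e,key=np.linalg.norm); L=L*np.sign(L@kd)
    return dict(n=int(w.sum()),rect=rect,slope=np.arctan(np.hypot(*co[:2])),ang_grad=np.degrees(np.arctan2(kd[1],kd[0]))%360,ang_rect=np.degrees(np.arctan2(L[1],L[0]))%360,zmid=np.r_[np.array(rect[0])/1000,1]@co)
E
python3 - <<'E'
from h import *
for n in("top","scene"):
    c=dict(np.load(n+"1.npz")); P=cloud(c)
    if n=="top":
        for nm,(u,v) in dict(mid=(287,280),bell=(213,340),dish=(384,332),bottle=(192,249),carton=(370,260),foot1=(312,285),foot2=(266,272),pinkhead=(318,205)).items(): print(nm,P[v,u].round(3))
        S0=P[280,287,:2]
    print(n,terminal(c,S0))
c=dict(np.load("top1.npz"));P=cloud(c);f=c["frame"].astype(int)
# foot: dark, height ~.014
m=(np.hypot(*(P[...,:2]-S0).transpose(2,0,1))<.13)&(P[...,2]<.03)&(P[...,2]>.007)&(f.max(-1)<80)
q=P[m];print(len(q),cv2.minEnclosingCircle((q[:,:2]*1000).astype(np.float32)),q[:,2].mean())
for nm,(u,v) in dict(bell=(213,340),dish=(384,332),bottle=(198,252),carton=(370,260)).items():
    S=P[v,u,:2]; m=(np.hypot(*(P[...,:2]-S).transpose(2,0,1))<.09)&(P[...,2]>.012)&(P[...,2]<.2)
    k,l=cv2.connectedComponents(m.astype(np.uint8)); q=P[l==l[v,u]]
    print(nm,q.min(0).round(3),q.max(0).round(3))
E
```

```text
mid [0.513 0.126 0.163]
bell [0.381 0.317 0.044]
dish [ 0.386 -0.106  0.005]
bottle [0.587 0.334 0.19 ]
carton [ 0.561 -0.071  0.088]
foot1 [0.509 0.072 0.017]
foot2 [0.546 0.188 0.012]
pinkhead [0.678 0.051 0.188]
top {'n': 2931, 'rect': ((509.5057373046875, 131.83999633789062), (83.80633544921875, 187.64523315429688), 69.42720031738281), 'slope': np.float64(0.3550049661429015), 'ang_grad': np.float64(160.09897652391328), 'ang_rect': np.float64(159.42720284940023), 'zmid': np.float64(0.15810247531424154)}
scene {'n': 1157, 'rect': ((515.7857666015625, 129.41802978515625), (85.12641906738281, 195.3933563232422), 69.47425842285156), 'slope': np.float64(0.3137687279125246), 'ang_grad': np.float64(164.90077117658336), 'ang_rect': np.float64(159.47425843552537), 'zmid': np.float64(0.15590937674137545)}
445 ((508.3550109863281, 131.1865234375), 81.96670532226562) 0.012142964942103275
bell [0.34  0.282 0.012] [0.422 0.365 0.065]
dish [ 0.011 -1.365 -0.777] [1.817 1.384 1.357]
bottle [0.552 0.305 0.012] [0.617 0.372 0.196]
carton [ 0.52  -0.131  0.013] [ 0.602 -0.007  0.093]
```

>>> jog_arm(moves="-0.15 -0.08 0 0 0 0 0; -0.28 -0.15 0 0 0 0 0; -0.28 -0.15 0 0 0 0 0; -0.28 -0.15 0 0 0 0 0; -0.28 -0.15 0 0 0 0 0")

```text
t: 0.6
tool_pos: [0.338, 0.4412, 0.2409]
tool_rot: [-180.0, -0.0, 162.7]
ft_force: [1.5, 0.6, -0.3]
width: 0.055
finger_force: 0.0
```

>>> jog_arm(moves="-0.28 -0.15 0 0 0 0 0; -0.28 -0.15 0 0 0 0 0; -0.28 -0.15 0 0 0 0 0; -0.28 -0.15 0 0 0 0 0; -0.28 -0.15 0 0 0 0 0")

```text
t: 1.1
tool_pos: [0.5052, 0.2712, 0.2409]
tool_rot: [-180.0, -0.0, 162.7]
ft_force: [1.6, 0.2, 0.5]
width: 0.0152
finger_force: 0.0
```

>>> jog_arm(moves="-0.26 -0.13 0 0 0 0 0; -0.26 -0.13 0 0 0 0 0; -0.26 -0.13 0 0 0 0 0; 0 0 0 0 0 0.018 0; 0 0 0.12 0 0 0 0")

```text
t: 1.6
tool_pos: [0.6015, 0.1808, 0.2247]
tool_rot: [179.9, 0.3, 159.2]
ft_force: [0.3, 0.2, -0.4]
width: 0.0001
finger_force: 0.0
```

Run:
```python
from workcell import *
from h import *
s=observe();print(np.round(s["tool_pos"],4),np.round(s["tool_rot"],2),s["width"],np.round(s["joints"],1))
c=camera("top");cv2.imwrite("pics/t2.png",cv2.resize(c["frame"][160:400,160:480],(640,480)))
```

```text
[0.6015 0.1808 0.2247] [179.86   0.26 159.25] 0.00011065625129276946 [  6.5  31.4  82.8   0.   65.5 -62.7]
```

View pics/t2.png

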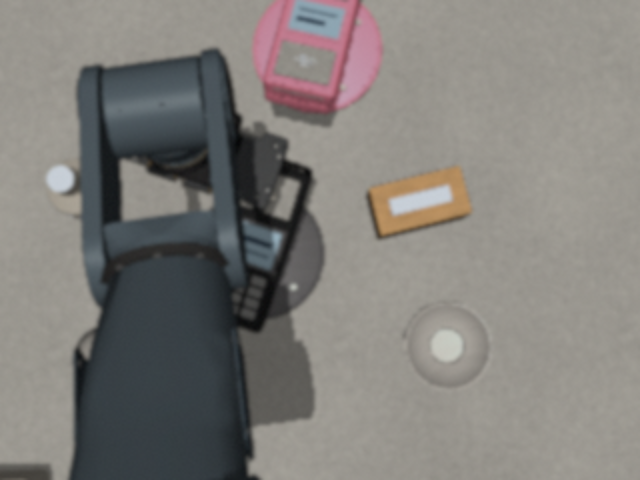

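>>> jog_arm(moves="0 0 0.2 0 0 0 0; 0 0 0.2 0 0 0 0; 0 -0.07 0 0 0 0 0; 0 -0.05 0 0 0 0 0; 0 -0.02 0 0 0 0 0")

```text
t: 2.15
tool_pos: [0.5918, 0.1617, 0.1647]
tool_rot: [180.0, 0.1, 159.4]
ft_force: [0.2, -0.0, -0.2]
width: 0.0004
finger_force: 0.0
```

>>> jog_arm(moves="-0.025 -0.032 0 0 0 0.022 0; -0.025 -0.032 0 0 0 0.022 0; -0.025 -0.032 0 0 0 0.022 0; -0.025 -0.032 0 0 0 0.022 0; -0.025 -0.032 0 0 0 0.022 0")

```text
t: 2.65
tool_pos: [0.5976, 0.1327, 0.1654]
tool_rot: [179.8, 0.1, 139.5]
ft_force: [1.0, 0.7, -0.2]
width: 0.0006
finger_force: 0.7
```

>>> jog_arm(moves="-0.025 -0.032 0 0 0 0.022 0; -0.025 -0.032 0 0 0 0.022 0; -0.025 -0.032 0 0 0 0.022 0; -0.025 -0.032 0 0 0 0.022 0; -0.025 -0.032 0 0 0 0.022 0")

```text
t: 3.15
tool_pos: [0.5929, 0.1027, 0.1656]
tool_rot: [179.7, 0.1, 119.7]
ft_force: [1.9, 0.9, -1.2]
width: 0.0006
finger_force: 0.8
```

>>> jog_arm(moves="-0.025 -0.032 0 0 0 0.022 0; -0.025 -0.032 0 0 0 0.022 0; -0.025 -0.032 0 0 0 0.022 0; -0.025 -0.032 0 0 0 0.022 0; -0.025 -0.032 0 0 0 0.022 0")

```text
t: 3.65
tool_pos: [0.5782, 0.076, 0.1657]
tool_rot: [179.6, 0.1, 99.9]
ft_force: [2.5, -0.3, -0.5]
width: 0.0008
finger_force: 0.9
```

Run:
```python
from workcell import *
from h import *
s=observe();print(np.round(s["tool_pos"],4),np.round(s["tool_rot"],2),np.round(s["joints"],1))
S=np.array([.511,.131])
for n in("top","scene"):
    c=camera(n)
    try: print(n,terminal(c,S))
    except Exception as e: print(e)
    if n=="scene": cv2.imwrite("pics/s3.png",c["frame"])
r=np.array(s["tool_pos"][:2])-S; print(np.hypot(*r), np.degrees(np.arctan2(r[1],r[0])))
```

```text
[0.5782 0.076  0.1657] [1.796e+02 1.000e-01 9.989e+01] [ -3.5  32.4  92.6   0.   54.6 -13.4]
top {'n': 566, 'rect': ((494.272216796875, 207.05397033691406), (48.294219970703125, 90.36405181884766), 85.0582504272461), 'slope': np.float64(0.384125205005334), 'ang_grad': np.float64(101.46108781605957), 'ang_rect': np.float64(175.05826047317652), 'zmid': np.float64(0.1292511758260857)}
scene {'n': 201, 'rect': ((544.1227416992188, 44.29930114746094), (109.94219207763672, 39.49371337890625), 15.086039543151855), 'slope': np.float64(0.5890463074348299), 'ang_grad': np.float64(305.741956364153), 'ang_rect': np.float64(15.086038360658115), 'zmid': np.float64(0.17051112210571504)}
0.08685879851312901 -39.322134289834956
```

View pics/s3.png

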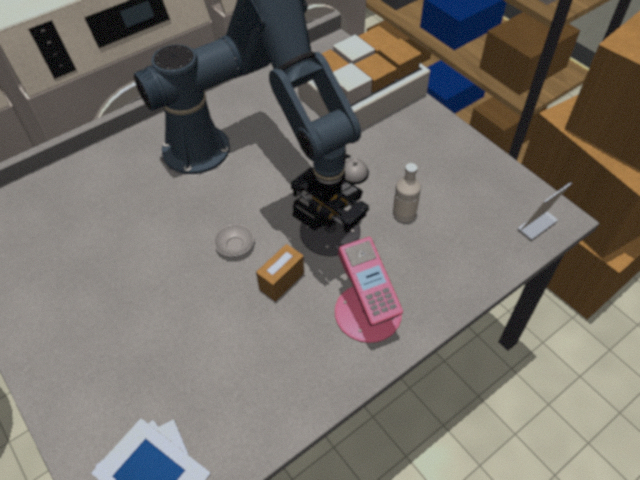

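The scene view shows the gripper over the terminal at (325,205), clear of the pink one at (370,280). The fitted slope direction is 101° with the tool yaw at 99.9°, so the terminal is following the fingers.

>>> jog_arm(moves="-0.025 -0.032 0 0 0 0.022 0; -0.025 -0.032 0 0 0 0.022 0; -0.025 -0.032 0 0 0 0.022 0; -0.025 -0.032 0 0 0 0.022 0; -0.025 -0.032 0 0 0 0.022 0")

```text
t: 4.25
tool_pos: [0.5552, 0.0563, 0.1654]
tool_rot: [179.6, 0.0, 80.2]
ft_force: [1.6, -1.9, 1.3]
width: 0.0008
finger_force: 1.4
```

>>> jog_arm(moves="-0.025 -0.032 0 0 0 0.022 0; -0.025 -0.032 0 0 0 0.022 0; -0.025 -0.032 0 0 0 0.022 0; -0.025 -0.032 0 0 0 0.022 0; -0.025 -0.032 0 0 0 0.022 0")

```text
t: 4.75
tool_pos: [0.5263, 0.0455, 0.1652]
tool_rot: [179.6, -0.1, 60.4]
ft_force: [0.1, -3.5, 2.4]
width: 0.0003
finger_force: 1.4
```

>>> jog_arm(moves="-0.025 -0.032 0 0 0 0.022 0; -0.025 -0.032 0 0 0 0.022 0; -0.025 -0.032 0 0 0 0.022 0; -0.025 -0.032 0 0 0 0.022 0; -0.025 -0.032 0 0 0 0.022 0")

```text
t: 5.25
tool_pos: [0.4953, 0.0453, 0.1649]
tool_rot: [179.8, -0.1, 40.6]
ft_force: [1.0, -2.7, 0.9]
width: 0.0006
finger_force: 1.4
```

>>> jog_arm(moves="-0.025 -0.032 0 0 0 0.022 0; -0.025 -0.032 0 0 0 0.022 0; -0.025 -0.032 0 0 0 0.022 0; -0.025 -0.032 0 0 0 0.022 0; -0.025 -0.032 0 0 0 0.022 0")

```text
t: 5.75
tool_pos: [0.4661, 0.0556, 0.1647]
tool_rot: [179.9, -0.1, 20.8]
ft_force: [0.2, -3.2, 2.0]
width: 0.0005
finger_force: 1.3
```

Run:
```python
from workcell import *
from h import *
s=observe();print(np.round(s["tool_pos"],4),np.round(s["tool_rot"],2),np.round(s["joints"],1))
S=np.array([.511,.131])
c=camera("top"); print(terminal(c,S))
c=camera("scene"); print(terminal(c,S))
r=np.array(s["tool_pos"][:2])-S; print(np.hypot(*r), np.degrees(np.arctan2(r[1],r[0])))
```

```text
[0.4661 0.0556 0.1647] [ 1.7986e+02 -1.3000e-01  2.0830e+01] [-6.800e+00  2.540e+01  1.085e+02 -1.000e-01  4.590e+01  6.240e+01]
{'n': 1310, 'rect': ((539.94384765625, 145.23709106445312), (114.36544036865234, 83.77918243408203), 21.80605125427246), 'slope': np.float64(0.35185743350737037), 'ang_grad': np.float64(22.18347313309225), 'ang_rect': np.float64(21.80606133408722), 'zmid': np.float64(0.1447213512759887)}
{'n': 1539, 'rect': ((531.07373046875, 126.30609130859375), (155.48594665527344, 108.15424346923828), 21.18242835998535), 'slope': np.float64(0.35180314449143685), 'ang_grad': np.float64(18.18314805859728), 'ang_rect': np.float64(21.18242954167456), 'zmid': np.float64(0.14916640457511368)}
0.08771362917470472 -120.75968605985264
```

>>> jog_arm(moves="-0.025 -0.032 0 0 0 0.022 0; -0.025 -0.032 0 0 0 0.022 0; -0.025 -0.032 0 0 0 0.022 0; -0.025 -0.032 0 0 0 0.022 0; -0.025 -0.032 0 0 0 0.022 0")

```text
t: 6.35
tool_pos: [0.4429, 0.0752, 0.1642]
tool_rot: [180.0, -0.2, 1.1]
ft_force: [0.5, -2.0, 1.5]
width: 0.0002
finger_force: 0.9
```

Run:
```python
from workcell import *
from h import *
s=observe();print(np.round(s["tool_pos"],4),np.round(s["tool_rot"],2))
S=np.array([.511,.131])
c=camera("top"); print(terminal(c,S))
c=camera("scene"); print(terminal(c,S));cv2.imwrite("pics/s4.png",c["frame"][100:340,200:520])
```

```text
[0.4429 0.0752 0.1642] [ 1.7997e+02 -1.7000e-01  1.0700e+00]
{'n': 1486, 'rect': ((540.90478515625, 133.2384033203125), (82.44609069824219, 116.9143295288086), 89.58451080322266), 'slope': np.float64(0.35225146144246944), 'ang_grad': np.float64(1.0374942522906014), 'ang_rect': np.float64(359.5845136594942), 'zmid': np.float64(0.14515809393443108)}
{'n': 1743, 'rect': ((525.3615112304688, 123.16325378417969), (165.1609649658203, 104.3210220336914), 3.935532331466675), 'slope': np.float64(0.35612086139110266), 'ang_grad': np.float64(357.80659467535463), 'ang_rect': np.float64(3.9355319903343187), 'zmid': np.float64(0.15013526622169818)}
```

View pics/s4.png

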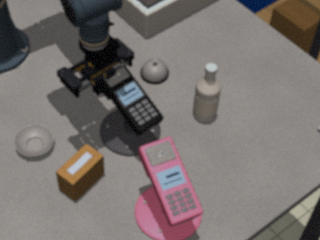

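>>> jog_arm(moves="0 0.2 0 0 0 0 0; 0 0 -0.33 0 0 0 0; 0 0 -0.33 0 0 0 0; 0 0.33 0 0 0 0 0; 0 0.33 0 0 0 0 0")

```text
t: 6.95
tool_pos: [0.4457, -0.054, 0.2646]
tool_rot: [179.9, -0.3, 1.5]
ft_force: [2.0, -0.9, -0.4]
width: 0.0005
finger_force: 0.0
```

Run:
```python
from workcell import *
from h import *
S=np.array([.511,.131])
for n in("top","scene"):
    c=camera(n); print(terminal(c,S));cv2.imwrite(f"pics/{n}5.png",c["frame"][160:400,160:480]);np.savez(n+"5.npz",**c)
s=observe();print(np.round(s["tool_pos"],4),np.round(s["tool_rot"],2))
```

```text
{'n': 2847, 'rect': ((505.66778564453125, 132.53466796875), (187.2549591064453, 83.67105865478516), 0.47039785981178284), 'slope': np.float64(0.3547903686462499), 'ang_grad': np.float64(0.18083491839614066), 'ang_rect': np.float64(0.4703982330908906), 'zmid': np.float64(0.15823637300337987)}
{'n': 1959, 'rect': ((511.6749267578125, 129.084228515625), (85.89640045166016, 189.54505920410156), 89.58389282226562), 'slope': np.float64(0.3584826326099383), 'ang_grad': np.float64(358.84369614277483), 'ang_rect': np.float64(359.5838901752928), 'zmid': np.float64(0.15538110844784042)}
[ 0.4461 -0.059   0.2635] [179.8   -0.24   0.88]
```

View pics/top5.png

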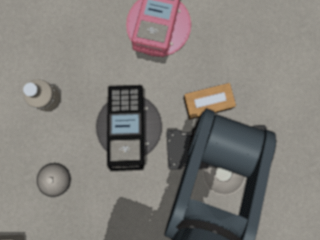

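The top view shows the terminal squarely turned: pad at crop (125,150), keypad up at (127,98). The fits give 0.5° and -0.4°. Next I check where the pad is.

Run:
```python
from h import *
for n in("top","scene"):
    c=dict(np.load(n+"5.npz"));P=cloud(c);f=c["frame"].astype(int)
    m=(abs(P[...,0]-.45)<.045)&(abs(P[...,1]-.131)<.05)&(P[...,2]>.165)&(P[...,2]<.2)&(f.min(-1)>70)&(np.ptp(f,-1)<40)
    k,l,st,_=cv2.connectedComponentsWithStats(m.astype(np.uint8)); m=l==1+np.argmax(st[1:,4])
    cs=cv2.findContours(m.astype(np.uint8),0,2)[0]; r=cv2.minAreaRect(max(cs,key=cv2.contourArea))
    u,v=r[0];K=c["K"];d=rot(c["orientation"])@np.array([(u-K[0,2])/K[0,0],(v-K[1,2])/K[1,1],1]);e=c["eye"]
    print(n,m.sum(),r,(e+d*(.181-e[2])/d[2]).round(4),P[m].mean(0).round(4),np.median(P[m],0).round(4))
```

```text
top 612 ((284.5, 310.0), (20.0, 29.0), 90.0) [0.4462 0.1318 0.181 ] [0.4466 0.1319 0.1818] [0.4465 0.1327 0.1818]
scene 444 ((317.29779052734375, 175.8764190673828), (24.061954498291016, 26.71194839477539), 57.9946174621582) [0.4583 0.1308 0.181 ] [0.4491 0.1319 0.1801] [0.4493 0.1322 0.1803]
```

>>> jog_arm(moves="0 -0.31 0 0 0 0 0; 0 -0.31 0 0 0 0 0; 0 -0.31 0 0 0 0 0; 0 -0.31 0 0 0 0 0; 0 0 0 0 0 0 0")

```text
t: 7.55
tool_pos: [0.4394, 0.1377, 0.2623]
tool_rot: [-179.9, 0.0, 1.6]
ft_force: [-0.5, -0.2, 0.9]
width: -0.0
finger_force: 0.0
```

>>> jog_arm(moves="0 0 0 0 0 0 0; 0 0 0 0 0 0 0")

```text
t: 7.75
tool_pos: [0.4406, 0.132, 0.2622]
tool_rot: [180.0, 0.0, 1.1]
ft_force: [0.7, -0.4, -0.1]
width: 0.0006
finger_force: 0.0
```

>>> jog_arm(moves="0.067 0 0 0 0 0 0; 0 0 0.12 0 0 0 0; 0 0 0.1 0 0 0 0; 0 0 0.06 0 0 0 0; 0 0 0.02 0 0 0 0")

```text
t: 8.25
tool_pos: [0.4509, 0.1315, 0.2164]
tool_rot: [180.0, 0.1, 1.0]
ft_force: [-0.3, 0.2, -0.1]
width: 0.0004
finger_force: 0.0
```

Run:
```python
from workcell import *
import numpy as np
from h import *
c=camera("scene");cv2.imwrite("pics/s6.png",cv2.resize(c["frame"][120:260,240:420],(720,560),interpolation=2))
s=observe();print(np.round(s["tool_pos"],4),np.round(s["tool_rot"],2))
```

```text
[0.4509 0.1317 0.2165] [1.8e+02 8.0e-02 9.8e-01]
```

View pics/s6.png

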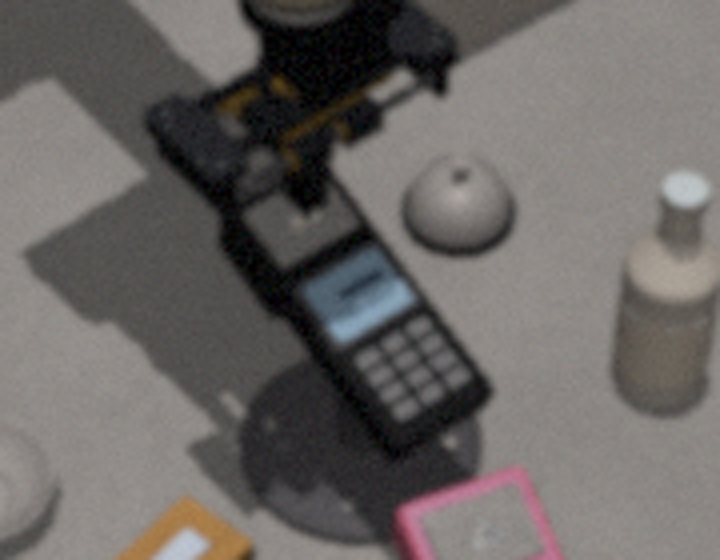

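The enlarged view shows the closed fingertips at (310,195) hovering over the middle of the pad at (300,220), not touching it. Tip height is about 0.197 m, 16 mm above the pad. I now hold for more than 2 s, then withdraw.

>>> jog_arm(moves="0 0 0 0 0 0 0; 0 0 0 0 0 0 0; 0 0 0 0 0 0 0; 0 0 0 0 0 0 0; 0 0 0 0 0 0 0")

```text
t: 8.8
tool_pos: [0.4508, 0.1326, 0.2175]
tool_rot: [180.0, -0.0, 1.1]
ft_force: [-0.3, 0.3, 0.8]
width: 0.0005
finger_force: 0.0
```

>>> jog_arm(moves="0 0 0 0 0 0 0; 0 0 0 0 0 0 0; 0 0 0 0 0 0 0; 0 0 0 0 0 0 0; 0 0 0 0 0 0 0")

```text
t: 9.3
tool_pos: [0.4507, 0.1325, 0.2173]
tool_rot: [-180.0, -0.0, 1.1]
ft_force: [-0.0, -0.1, 0.3]
width: 0.0002
finger_force: 0.0
```

>>> jog_arm(moves="0 0 0 0 0 0 0; 0 0 0 0 0 0 0; 0 0 0 0 0 0 0; 0 0 0 0 0 0 0; 0 0 0 0 0 0 0")

```text
t: 9.8
tool_pos: [0.4507, 0.1325, 0.2173]
tool_rot: [-180.0, -0.0, 1.1]
ft_force: [1.3, 0.2, -0.0]
width: 0.0006
finger_force: 0.0
```

>>> jog_arm(moves="0 0 0 0 0 0 0; 0 0 0 0 0 0 0; 0 0 0 0 0 0 0; 0 0 0 0 0 0 0; 0 0 0 0 0 0 0")

```text
t: 10.3
tool_pos: [0.4508, 0.1326, 0.2173]
tool_rot: [-180.0, -0.0, 1.1]
ft_force: [-0.2, 0.3, -0.3]
width: 0.0006
finger_force: 0.0
```

>>> jog_arm(moves="0 0 0 0 0 0 0; 0 0 0 0 0 0 0; 0 0 0 0 0 0 0; 0 0 0 0 0 0 0; 0 0 0 0 0 0 0")

```text
t: 10.8
tool_pos: [0.4507, 0.1325, 0.2173]
tool_rot: [180.0, -0.0, 1.1]
ft_force: [0.0, -0.2, -0.8]
width: 0.0004
finger_force: 0.0
```

>>> jog_arm(moves="0 0 -0.1 0 0 0 0; 0 0 -0.3 0 0 0 0; 0 0 -0.3 0 0 0 0; 0 0.3 -0.1 0 0 0 0; 0 0.3 0 0 0 0 0")

```text
t: 11.3
tool_pos: [0.4542, 0.0423, 0.3406]
tool_rot: [179.9, -0.5, 1.3]
ft_force: [0.9, 0.3, -0.7]
width: 0.0006
finger_force: 0.0
```

>>> jog_arm(moves="0 0.3 0 0 0 0 0; 0 0.3 0 0 0 0 0; 0 0.3 0 0 0 0 0; 0 0.3 0 0 0 0 0; 0 0.1 0 0 0 0 0")

```text
t: 11.8
tool_pos: [0.4563, -0.1564, 0.3373]
tool_rot: [179.9, -0.0, 0.8]
ft_force: [-0.1, 0.3, -0.2]
width: 0.0004
finger_force: 0.0
```

>>> jog_arm(moves="0 0 0 0 0 0 0; 0 0 0 0 0 0 0; 0 0 0 0 0 0 0")

```text
t: 12.1
tool_pos: [0.4557, -0.1506, 0.3371]
tool_rot: [-179.9, 0.0, 1.2]
ft_force: [0.5, 0.4, -0.4]
width: 0.0005
finger_force: 0.0
```

Run:
```python
from workcell import *
from h import *
for n in("top","scene"): print(terminal(camera(n),np.array([.511,.131])))
s=observe();print(s["t"],np.round(s["tool_pos"],4),np.round(s["tool_rot"],2),np.abs(s["qd"]).max())
```

```text
{'n': 2847, 'rect': ((505.72686767578125, 132.53382873535156), (187.67282104492188, 83.7780532836914), 0.5685198307037354), 'slope': np.float64(0.35389453534434084), 'ang_grad': np.float64(359.7162174527844), 'ang_rect': np.float64(0.5685194481412232), 'zmid': np.float64(0.15820202320408042)}
{'n': 1956, 'rect': ((511.27685546875, 129.77667236328125), (188.7256622314453, 86.2037582397461), 0.3528974652290344), 'slope': np.float64(0.35590040235849624), 'ang_grad': np.float64(359.2597284088445), 'ang_rect': np.float64(0.3528960931664083), 'zmid': np.float64(0.15524109857089433)}
12.2 [ 0.4559 -0.1507  0.3373] [-1.7997e+02  1.0000e-02  1.2000e+00] 0.29086294419763487
```

```bash
python3 -c "
from workcell import *
print(finish_job())"
```

```text
the job is handed in; nothing more can be done
None
```

The job is handed in: the terminal faces the customer to within about 1°, the closed fingertips held about 17 mm above the pad for over 2 s without touching it, and the hand is now about 28 cm off to the side with nothing else touched.

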